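# Load the reject candles for remelting, cover the pots and switch on

### The job

Remelt the reject candles lying on the chipboard: put every brown one into the brown-banded pot and every white one into the white-banded pot, then set the matching cover (brown knob on the brown pot, white knob on the white pot) on each so that it sits fully down on the rim and level. Then press the yellow spring pedal right down to its stop, hold it there for a second, and let it come up again. There may be two or three brown and one or two white candles; leave the bottle, the can and the thermometer where they are.

Things in the scene. Friction and masses are not known exactly. Their poses are not given: they have to be found in the camera images.
- brown_heart: Brown heart-shaped wax candle, 61 mm across the two lobes (y), 56 mm long (x), 32 mm tall. Origin: underside, centre of the heart's square; z up, x towards the two lobes; the lobes are round, 18 mm in radius, centred at x = 12.7, y = +-12.7 mm; grip across y at x = 13 mm. Lies flat on the chipboard at the start; may be absent.
- brown_flower: Brown flower-shaped wax candle, six round lobes, 58 mm from lobe to facing lobe, 32 mm tall. Origin: centre of the underside, z up; lobes at 0, 60, 120.. degrees from x. Lies flat on the chipboard at the start; may be absent.
- brown_square: Brown square wax candle, 56 x 56 x 32 mm, sides along x and y. Origin: centre of the underside, z up. Lies flat on the chipboard at the start; may be absent.
- white_hex: White six-sided wax candle, 54 mm across flats, 32 mm tall; flats face 0, 60, 120.. degrees from x. Origin: centre of the underside, z up. Lies flat on the chipboard at the start; may be absent.
- white_flower: White flower-shaped wax candle, as the brown one. Lies flat on the chipboard at the start; may be absent.
- brown_pot: Open aluminium melting pot with a brown band round it and a brown inner floor. Origin: centre of its underside, z up; rim at z = 96 mm, inner floor at 5 mm, outer radius 75 mm, wall 4 mm (inner radius 71 mm). It cannot move; it stands on the hotplate, whose top is 6 mm above the bench.
- white_pot: Open aluminium melting pot with a white band round it and a white inner floor. Origin: centre of its underside, z up; rim at z = 96 mm, inner floor at 5 mm, outer radius 75 mm, wall 4 mm (inner radius 71 mm). It cannot move; it stands on the hotplate, whose top is 6 mm above the bench.
- brown_cover: Brown-knobbed lid, 0.3 kg: locating plug 64 mm in radius and 8 mm deep, above it a flange 80 mm in radius and 5 mm thick, in the middle an upright knob 26 mm in diameter, 35 mm tall. Origin: centre of the plug's underside, z up; flange at z = 8 to 13 mm, knob's top at 48 mm. Starts flat on the bench. Seated, its origin is 88 mm above the pot's origin.
- white_cover: White-knobbed lid, 0.3 kg: locating plug 64 mm in radius and 8 mm deep, above it a flange 80 mm in radius and 5 mm thick, in the middle an upright knob 26 mm in diameter, 35 mm tall. Origin: centre of the plug's underside, z up; flange at z = 8 to 13 mm, knob's top at 48 mm. Starts flat on the bench. Seated, its origin is 88 mm above the pot's origin.
- board: Chipboard 320 x 240 x 6 mm fixed on the bench, on which the candles lie. Origin: centre of its underside.
- pedal (a joint): Angle of the yellow spring pedal: 0 up, 0.22 rad at its stop. The plate, 135 x 80 mm, is hinged at its far end and its near end goes down; pressed at pedal_toe it takes about 2.5 N to start and 8 N at the stop, and springs back up when released.
- pedal_toe (a point): Place to press on the top of the pedal plate, on its middle line, 105 mm from the hinge; moves with the plate: about 55 mm above the bench when up, and 23 mm lower at the stop. Its x axis, level when the pedal is up, points from the near end to the hinge.
- oil_bottle: Amber bottle, 54 mm diameter, 130 mm tall. Bystander. Origin: centre of the underside.
- dye_can: Steel can, 64 mm diameter, 85 mm tall. Bystander. Origin: centre of the underside.
- thermometer: Probe thermometer with a white head, 160 mm long, lying on the bench. Bystander. Origin: under the middle of it.
There are look-alikes about, which are no part of the job. Leave any green look-alike of the white_hex alone.

How it is judged:
By the outcome, as a careful person would: the job done as asked, in the order asked, and still so for the second after the job is handed in, with the robot touching nothing.
Of brown_heart, brown_flower, brown_square only 2 to 3 are there at a start; the rules pass over those that are not, and their reading is None.
Of white_hex, white_flower only 1 to 2 are there at a start; the rules pass over those that are not, and their reading is None.
At some moment in a run one of brown_heart, brown_flower, brown_square, white_hex, white_flower, brown_cover, white_cover may be knocked a few centimetres aside while the robot is not near it.
Once in a run the grip may slacken for a moment while it holds something.
It also fails if it takes over 208 s, if anything falls off the work surface, if the arm or the gripper's body presses on something with over 40 N, if the wrist force passes 120 N, or if a joint passes its speed limit or range.

### The arm

A 6-joint arm with a two-finger parallel gripper is mounted at the origin on the work surface. World frame = base frame: x ahead of the robot, y to its left, z up, the work surface at z = 0. Lengths are in m, angles in rad, forces in N, time in s.
With the tool pointing down it reaches from about 0.35 to 0.775 m from the base axis. Payload 7.3 kg.
Tool frame: the origin (TCP) lies at the very end of the fingers, on their centre line; the grasp point (between the pads) lies 19 mm behind it; z points along the fingers, y is the line along which they close (so a half turn about z gives the same grasp; the last joint's range is limited). The gripper opens to 92 mm and grips with 3 to 60 N. Pads are 19 mm wide; open, the fingers measure 130 mm over their backs; the gripper's body (75 mm by 190 mm) begins 47 mm behind the grasp point.
Start: joints at [-1.275, 0.342, 1.524, -0, 1.275, -0.146], TCP at [0.224, -0.475, 0.227] pointing down, gripper open.
Joint ranges: [-2.53, 2.53], [-0.77, 2.02], [0.04, 2.7], [-1, 4.14], [0.28, 2.66], [-3.11, 3.11]. Speed limits (rad/s): [2.57, 2.57, 3.14, 3.14, 3.14, 3.14].

### API

Orientations are given as [roll, pitch, yaw] about the fixed x, y, z axes, in that order (R = Rz(yaw) Ry(pitch) Rx(roll)).
In Python, from cell import telemetry, eyes, job gives the robot as it stands.
- The arm moves only by the tool apply_moves, never from a script. Its arguments are lists of equal length, an entry for each row: "delta_pos": the shift along the world's x, y, z each as a share of 0.4 m, from -1 to 1, a list of three; "dr": the turn, a rotation vector about the world's x, y, z each as a share of 0.5 rad, from -1 to 1, a list of three; "jaw": the opening, from 0 (shut) to 1 (fully open). A call has 1 to 8 rows; each row is the pose to reach, as a shift and turn from the pose commanded when the call began; what a row does not reach only later rows make up. A row lasts 1/12 s, in which the tool goes at most 41.7 mm and 7.16 degrees, less where a joint would pass 70% of its speed; a pose out of reach is approached as far as the arm can. A call with a number of a shift or a turn outside -1 to 1 is refused whole. A call with a gripper value outside its range is refused whole. The fingers move at their own pace and stop on an object; "force" is the grip in N (left out, the last holds). Time passes only in rows, so rows that repeat a pose let the fingers close. It gives the time, the measured TCP pose, the force, the opening and the grip force at its end, in the units of the state.
- telemetry.observe(): the state, without advancing time (a new reading comes with each control period).
- eyes.read_camera(name): name is "side" or "top"; returns the picture (480x640x3 uint8, red, green, blue); there is no depth.
- eyes.camera_model(name): a dict with "vertical_fov" (degrees; the focal length in pixels is half the picture's height over the tangent of half this angle, whatever the lens; pixels are square), "cx", "cy" (the principal point, pixels), "k1" (the pictures are not rectified: a ray, as slopes to the right and down, at radius r is drawn at 1 + k1 r^2 times it, then the intrinsics apply), "rvec" (rotation vector, rad) and "tvec" (3), from world to camera coordinates, as OpenCV has them. Camera axes: x right, y down, z forward; pixel columns grow to the right and rows downward; lengths in m; the calibration is good to about 2 mm. A picture is of the moment at which its call begins. camera_model takes no time and is no camera call.
- job.hand_in(): hands the job in; it is judged then, once.
The state is a dict: "time": time; "qpos": joint angles; "qvel": joint speeds; "joint_efforts": joint torques, N m; "tool_pos": TCP position; "tool_rot": TCP orientation; "contact_force": force on the tool from outside, world axes, zero at the start; "torque": the same for the moment, N m; "opening": finger opening in m; "grip_force": force on a finger pad.
Only numpy, scipy, OpenCV 4.12 (cv2) and the standard library are available. Lean on these libraries where they do the work, as an engineer would, in place of code of your own. Each camera call takes 0.05 s, during which the arm holds its last target. There are 200 camera calls.

## Working session

There is one attempt and no reset: what is moved stays moved. The work goes in short steps, Python scripts to look and compute and a tool call to move; the robot and the scene stay as the last step left them, time stands still between calls to the robot, and variables do not carry over. Pictures are saved under pics/ and viewed, at most 14 in all, crops included, and the job is handed in when it is done.

Besides the shell and the picture viewer there is one more tool, called after "Call:" as a command line: name --argument value ..., lists and objects as JSON in quotes. apply_moves: Moves the arm, as the interface text tells. Its arguments: {"type":"object","properties":{"delta_pos":{"type":"array"},"dr":{"type":"array"},"jaw":{"type":"array"},"force":{"type":"number"}},"required":["delta_pos","dr","jaw"]}

```bash
ls; mkdir -p pics; cat > h.py <<'E'
import numpy as np, cv2, sys
from cell import telemetry, eyes, job
def grab(n,save=None):
    im=np.asarray(eyes.read_camera(n)); 
    if save: cv2.imwrite(f'pics/{save}.png',im[:,:,::-1])
    return im
def model(n):
    m=eyes.camera_model(n); f=240/np.tan(np.radians(m['vertical_fov'])/2)
    R=cv2.Rodrigues(np.array(m['rvec'],float))[0]; t=np.array(m['tvec'],float).ravel()
    return m,f,R,t
def ray(n,px):
    m,f,R,t=model(n); d=np.array([(px[0]-m['cx'])/f,(px[1]-m['cy'])/f]); u=d.copy()
    for _ in range(30): u=d/(1+m['k1']*(u@u))
    return -R.T@t, R.T@np.array([u[0],u[1],1])
def onz(n,px,z):
    o,d=ray(n,px); return o+d*(z-o[2])/d[2]
def proj(n,P):
    m,f,R,t=model(n); c=R@np.array(P,float)+t; u=c[:2]/c[2]; u=u*(1+m['k1']*(u@u)); return u*f+[m['cx'],m['cy']]
def tri(a,b):
    (o1,d1),(o2,d2)=ray('top',a),ray('side',b)
    A=np.stack([d1,-d2],1); s=np.linalg.lstsq(A,o2-o1,rcond=None)[0]
    p,q=o1+s[0]*d1,o2+s[1]*d2; return (p+q)/2,np.linalg.norm(p-q)
E
python3 - <<'E'
from h import *
grab('top','top0');grab('side','side0')
for n in('top','side'): print(n,eyes.camera_model(n),ray(n,(320,240)))
s=telemetry.observe();print(s)
E
```

```text
pics
top {'vertical_fov': 55.0891901909606, 'cx': 320.9699774154789, 'cy': 243.2604320666167, 'k1': 0.02060445056918265, 'rvec': array([ 2.14520255, -2.18836996,  0.10044695]), 'tvec': array([0.04454787, 0.51612339, 1.00575989])} (array([0.41414379, 0.02799213, 1.05243631]), array([ 0.1066996 ,  0.00803734, -0.9942863 ]))
side {'vertical_fov': 44.27094246102962, 'cx': 323.9055759391981, 'cy': 239.2285340767368, 'k1': -0.11772150088250288, 'rvec': array([ 0.92560992, -2.5070461 ,  1.01892097]), 'tvec': array([0.39766669, 0.26988817, 1.25714668])} (array([-0.16651992,  0.76990921,  1.09128691]), array([ 0.47393964, -0.51731263, -0.71261096]))
{'time': 0.1, 'qpos': array([-1.27503847e+00,  3.42615980e-01,  1.52494387e+00, -2.47010188e-05,
        1.27538856e+00, -1.46051733e-01]), 'qvel': array([-0.00061303, -0.00124349, -0.00249413, -0.00126199,  0.00084838,
        0.00118263]), 'joint_efforts': array([ 1.25599741e-03, -4.32001233e+01, -2.44697589e+01,  7.19156116e-02,
        5.26074786e-02, -3.00604938e-05]), 'tool_pos': array([ 0.22435664, -0.47423529,  0.22612589]), 'tool_rot': array([-3.14024789e+00, -1.73938107e-04,  4.41816676e-01]), 'contact_force': array([-0.33541934, -1.00692109, -0.11499203]), 'torque': array([ 0.00265941,  0.02874565, -0.01373285]), 'grip_force': 0.0, 'opening': 0.0916476896516149}
```

View pics/top0.png

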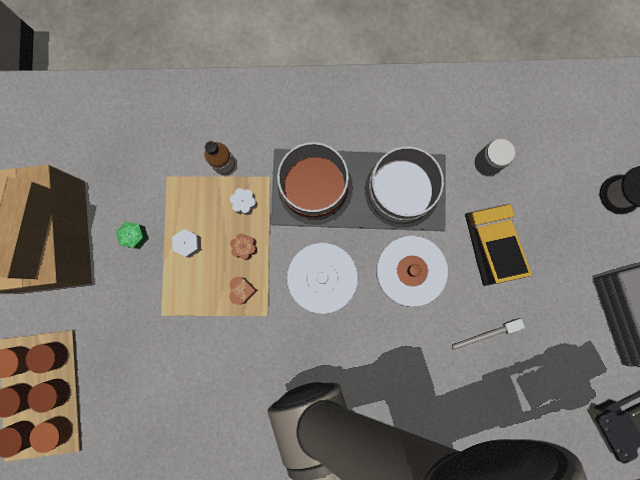

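View pics/side0.png

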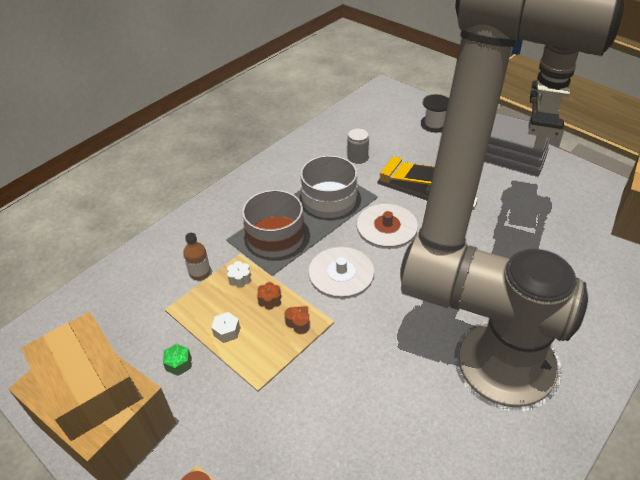

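Top view: white flower (243,200), white hex (185,243), brown flower (243,246), heart (241,290), brown pot (314,178), white pot (406,183), white cover (322,278), brown cover (412,271), pedal (498,245). Look-alikes are the green hex at (130,235), which stays, and the brown cylinders on the tray at lower left, which are not on the chipboard. I see no brown square. Next I'll measure and confirm in crops.

```bash
cat > meas.py <<'E'
from h import *
def blobs(n,im,roi,kind):
    hsv=cv2.cvtColor(im,cv2.COLOR_RGB2HSV).astype(int); H,S,V=hsv[...,0],hsv[...,1],hsv[...,2]
    if kind=='b': m=((H<12)|(H>172))&(S>110)&(V>50)
    elif kind=='y': m=(H>18)&(H<32)&(S>180)&(V>110)
    else: m=(S<45)&(V>95)
    k=np.zeros_like(m); x0,y0,x1,y1=roi; k[y0:y1,x0:x1]=1
    m=cv2.morphologyEx((m&k).astype(np.uint8),cv2.MORPH_OPEN,np.ones((2,2)))
    c,_=cv2.findContours(m,cv2.RETR_EXTERNAL,cv2.CHAIN_APPROX_NONE); out=[]
    for q in c:
        M=cv2.moments(q)
        if M['m00']>60: out.append((M['m10']/M['m00'],M['m01']/M['m00'],M['m00'],q[:,0,:].astype(float)))
    return out
def boardpoly(n):
    P=[]
    return P
E
cat > a.py <<'E'
from meas import *
T=cv2.imread('pics/top0.png')[:,:,::-1].copy(); S=cv2.imread('pics/side0.png')[:,:,::-1].copy()
for k in 'bw':
  for n,im,roi in(('top',T,(164,178,268,314)),('side',S,(170,258,330,380))):
    for b in blobs(n,im,roi,k): print(k,n,np.round(b[:3],1),np.round(onz(n,b[:2],.022),4))
for k,n,im,roi in(('b','top',T,(375,235,450,310)),('b','side',S,(355,200,420,250)),('y','top',T,(460,195,540,290)),('y','side',S,(370,150,440,205))):
    for b in blobs(n,im,roi,k): print('cov/ped',k,n,np.round(b[:3],1))
g=cv2.GaussianBlur(cv2.resize(cv2.cvtColor(T,cv2.COLOR_RGB2GRAY),None,fx=4,fy=4,interpolation=cv2.INTER_CUBIC),(5,5),0)
for nm,(x,y) in dict(bp=(314,178),wp=(406,183),wc=(322,278),bc=(412,271)).items():
    r=g[(y-48)*4:(y+48)*4,(x-48)*4:(x+48)*4]
    c=cv2.HoughCircles(r,cv2.HOUGH_GRADIENT,1,60,param1=120,param2=20,minRadius=120,maxRadius=160)
    if c is not None:
        for q in c[0][:2]:
            p=((q[0]+.5)/4-.5+x-48,(q[1]+.5)/4-.5+y-48); z=.102 if nm[1]=='p' else .013
            a,b=onz('top',p,z),onz('top',(p[0]+q[2]/4,p[1]),z)
            print(nm,np.round(p,1),q[2]/4,np.round(a,4),'rad',np.linalg.norm(a-b))
I=cv2.INTER_CUBIC
cv2.imwrite('pics/c1.png',cv2.resize(T[170:320,120:280,::-1],None,fx=4,fy=4,interpolation=I)[:600])
cv2.imwrite('pics/c2.png',cv2.resize(T[140:320,270:540,::-1],None,fx=2.9,fy=2.9,interpolation=I))
cv2.imwrite('pics/c3.png',cv2.resize(S[140:300,225:435,::-1],None,fx=3.6,fy=3.6,interpolation=I))
E
python3 a.py
```

```text
b top [236.1 299.3  90.5] [0.3959 0.2255 0.022 ]
b top [249.3 291.   96. ] [0.4136 0.196  0.022 ]
b top [236.2 283.   88.5] [0.4321 0.2252 0.022 ]
b top [244.4 247.1 187. ] [0.5121 0.2068 0.022 ]
b side [298.6 316.4 335. ] [0.4222 0.2071 0.022 ]
b side [269.5 292.9 283. ] [0.5207 0.2008 0.022 ]
w top [185.2 243.4 500.5] [0.5232 0.3399 0.022 ]
w top [243.1 201.1 435.5] [0.6171 0.2094 0.022 ]
w side [ 311.   362.7 1476. ] [0.3188 0.2807 0.022 ]
w side [ 200.   358.6 1718. ] [0.5068 0.4287 0.022 ]
w side [225.4 324.3 403. ] [0.5326 0.3305 0.022 ]
w side [239.  271.3 279.5] [0.6254 0.2005 0.022 ]
w side [ 304.1  279.1 2278.5] [0.4875 0.1168 0.022 ]
w side [ 189.8  275.3 1149.5] [0.7079 0.2874 0.022 ]
cov/ped b top [413.1 271.3 656.5]
cov/ped b side [388.  224.4 260. ]
cov/ped y side [405.8 173.3 202. ]
cov/ped y side [391.7 166.8 170. ]
bp [312.2 176.8] 33.2 [0.6504 0.0494 0.102 ] rad 0.06987625591056411
wp [408.5 181.5] 34.625 [ 0.6358 -0.1524  0.102 ] rad 0.072320077461196
wp [397.5 194. ] 35.125 [ 0.6097 -0.1284  0.102 ] rad 0.07324777550433112
wc [321.2 277.2] 34.475 [0.4412 0.0352 0.013 ] rad 0.07762825577527666
bc [411.5 270.2] 34.75 [ 0.453  -0.1683  0.013 ] rad 0.07786665733268297
```

View pics/c1.png

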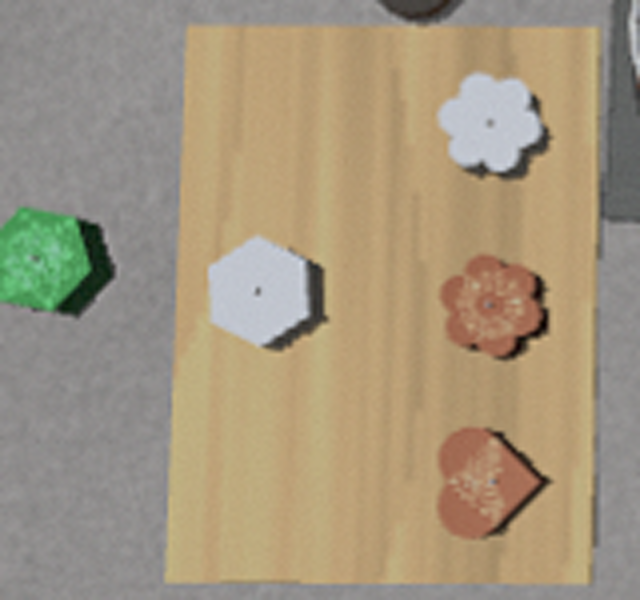

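View pics/c2.png

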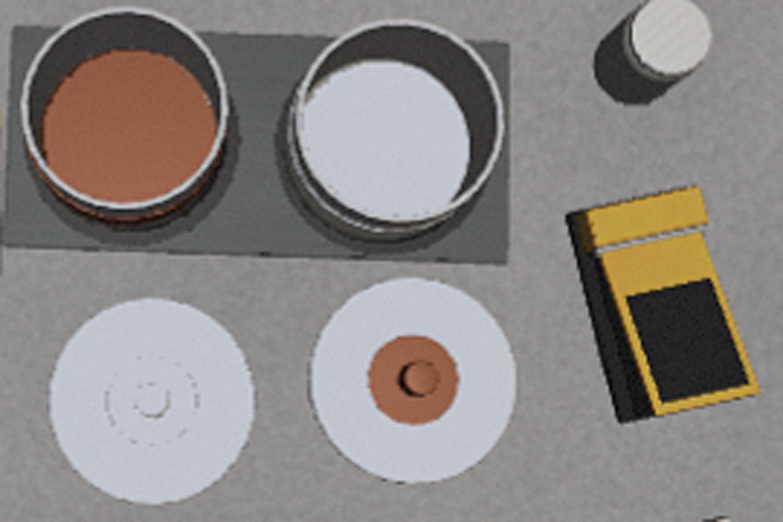

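View pics/c3.png

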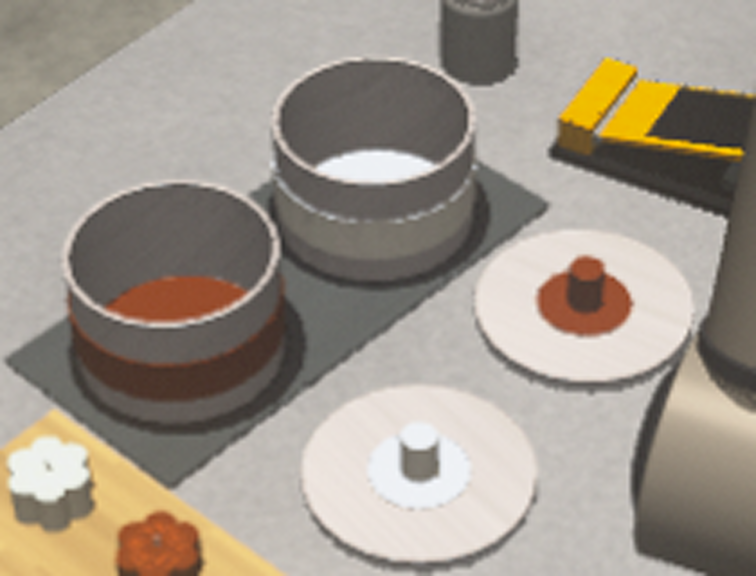

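Board crop: white flower, white hex, brown flower and brown heart (tip to the right). The green hex sits off the board and is left alone. There is no brown square. Wicks in the crop are at (490,123), (258,291), (489,304) and (494,481). Pots and covers are clearly identified by band, floor and knob colours.

```bash
python3 - <<'E'
from h import *
c1=lambda x,y:((x+.5)/4-.5+120,(y+.5)/4-.5+170)
c2=lambda x,y:((x+.5)/2.9-.5+270,(y+.5)/2.9-.5+140)
c3=lambda x,y:((x+.5)/3.6-.5+225,(y+.5)/3.6-.5+140)
P=dict(wf=(c1(490,123),c3(47,466)),bf=(c1(489,304),c3(157,541)),hex=((185.2,243.4),(225.4,324.3)),
 bk=(c2(426,377),c3(588,266)),wk=(c2(152,400),c3(421,436)),bpot=(c2(124.5,110),c3(172.5,257.5)),wpot=(c2(400,124),c3(373.5,135)),
 heart=(c1(494,481),(298.6,316.4)))
for k,(a,b) in P.items():
    p,e=tri(a,b); print(k,np.round(p,4),'gap',round(e,4),np.round(a,1))
for k,z in dict(wf=.038,bf=.038,hex=.038,heart=.038,bk=.048,wk=.048,bpot=.102,wpot=.102).items(): print(k,z,np.round(onz('top',P[k][0],z)[:2],4),np.round(onz('side',P[k][1],z)[:2],4))
for k,q,z in (('toe',c2(695.7,367),.055),('near',c2(708,403),.055),('hinge',c2(653,241),.055)): print(k,np.round(onz('top',q,z),4))
# orientations
c=lambda x,y:onz('top',c1(x,y),.038)[:2]
def ang(o,t): d=c(*t)-c(*o); return np.degrees(np.arctan2(d[1],d[0])).round(1), np.linalg.norm(d).round(4)
print('heart tip',ang((494,481),(548,480)))
for l in((443,118),(466,160),(506,166),(536,130),(519,86),(482,76)): print('wf',ang((490,123),l))
for l in((487,262),(449,287),(450,329),(495,350),(531,329),(529,278)): print('bf',ang((489,304),l))
for l in((258,236),(310,262),(308,319),(266,347),(214,320),(208,263)): print('hex corner',ang((260,291),l))
E
```

```text
wf [0.6157 0.2086 0.0436] gap 0.0026 [242.1 200.4]
bf [0.5137 0.2085 0.0455] gap 0.0011 [241.9 245.6]
hex [0.5223 0.3361 0.0366] gap 0.0016 [185.2 243.4]
bk [ 0.4534 -0.1716  0.0505] gap 0.002 [416.6 269.7]
wk [0.4398 0.0334 0.0507] gap 0.0009 [322.1 277.6]
bpot [0.6499 0.0492 0.0987] gap 0.0013 [312.6 177.6]
wpot [ 0.6388 -0.1524  0.0862] gap 0.0032 [407.6 182.4]
heart [0.4175 0.2096 0.0281] gap 0.0028 [243.1 289.9]
wf 0.038 [0.6157 0.2087] [0.6211 0.2062]
bf 0.038 [0.514  0.2095] [0.519  0.2048]
hex 0.038 [0.5215 0.3351] [0.5221 0.337 ]
heart 0.038 [0.4164 0.207 ] [0.4133 0.2156]
bk 0.048 [ 0.4527 -0.1727] [ 0.4556 -0.1731]
wk 0.048 [0.4395 0.0332] [0.4417 0.0318]
bpot 0.102 [0.6485 0.0487] [0.6478 0.0519]
wpot 0.102 [ 0.6338 -0.1504] [ 0.6274 -0.1371]
toe [ 0.4561 -0.3709  0.055 ]
near [ 0.4293 -0.3783  0.055 ]
hinge [ 0.5511 -0.3449  0.055 ]
heart tip (np.float64(-90.1), np.float64(0.0296))
wf (np.float64(82.7), np.float64(0.0265))
wf (np.float64(146.9), np.float64(0.0247))
wf (np.float64(-160.1), np.float64(0.0261))
wf (np.float64(-99.9), np.float64(0.0261))
wf (np.float64(-38.3), np.float64(0.0264))
wf (np.float64(9.3), np.float64(0.0272))
bf (np.float64(2.6), np.float64(0.0235))
bf (np.float64(65.9), np.float64(0.0243))
bf (np.float64(121.9), np.float64(0.0255))
bf (np.float64(-172.8), np.float64(0.0258))
bf (np.float64(-121.8), np.float64(0.0273))
bf (np.float64(-57.7), np.float64(0.0263))
hex corner (np.float64(2.6), np.float64(0.0308))
hex corner (np.float64(-60.5), np.float64(0.0317))
hex corner (np.float64(-121.1), np.float64(0.0312))
hex corner (np.float64(-173.4), np.float64(0.0314))
hex corner (np.float64(121.7), np.float64(0.0297))
hex corner (np.float64(60.8), np.float64(0.0332))
```

Heights agree with the text (candle tops about 40 mm, rims about 100 mm, knob tops about 50 mm). I'll take the brown flower first.

Call:
apply_moves --delta_pos '[[0.05, 0.1, 0], [0.1, 0.2, 0], [0.15, 0.3, 0], [0.2, 0.4, 0], [0.25, 0.5, 0], [0.3, 0.6, 0], [0.34, 0.68, 0], [0.375, 0.75, 0]]' --dr '[[0, 0, 0.09], [0, 0, 0.18], [0, 0, 0.27], [0, 0, 0.36], [0, 0, 0.45], [0, 0, 0.54], [0, 0, 0.6], [0, 0, 0.66]]' --jaw '[0.8, 0.8, 0.8, 0.8, 0.8, 0.8, 0.8, 0.8]' --force 20

```text
time: 0.77
tool_pos: [0.3738, -0.1745, 0.2267]
tool_rot: [-3.142, 0.0, 0.773]
contact_force: [2.0, -1.0, 1.1]
opening: 0.0732
grip_force: 0.0
```

```bash
python3 -c "
from h import *
for q,z in (((210,147),.13),((216,154),.09)): print(onz('top',q,z))"
```

```text
[0.71012322 0.25800652 0.13      ]
[0.70732131 0.25508727 0.09      ]
```

Call:
apply_moves --delta_pos '[[0.04, 0.1, 0], [0.08, 0.2, 0], [0.12, 0.3, 0], [0.16, 0.4, 0], [0.2, 0.5, 0], [0.24, 0.6, 0], [0.27, 0.7, -0.05], [0.3, 0.775, -0.1]]' --dr '[[0, 0, 0.09], [0, 0, 0.18], [0, 0, 0.27], [0, 0, 0.36], [0, 0, 0.45], [0, 0, 0.54], [0, 0, 0.6], [0, 0, 0.66]]' --jaw '[0.8, 0.8, 0.8, 0.8, 0.8, 0.8, 0.8, 0.8]'

```text
time: 1.43
tool_pos: [0.492, 0.1292, 0.1917]
tool_rot: [3.139, -0.002, 1.104]
contact_force: [0.9, -1.0, -0.7]
opening: 0.0734
grip_force: 0.0
```

Call:
apply_moves --delta_pos '[[0.026, 0.09, 0], [0.052, 0.185, -0.04], [0.052, 0.185, -0.12], [0.052, 0.185, -0.2], [0.052, 0.185, -0.28], [0.052, 0.185, -0.35], [0.052, 0.185, -0.4], [0.052, 0.185, -0.43]]' --dr '[[0, 0, 0], [0, 0, 0], [0, 0, 0], [0, 0, 0], [0, 0, 0], [0, 0, 0], [0, 0, 0], [0, 0, 0]]' --jaw '[0.8, 0.8, 0.8, 0.8, 0.8, 0.8, 0.8, 0.8]'

```text
time: 2.1
tool_pos: [0.5098, 0.2002, 0.0158]
tool_rot: [-3.138, 0.003, 1.102]
contact_force: [-0.1, 0.1, 0.4]
opening: 0.0734
grip_force: 0.0
```

Call:
apply_moves --delta_pos '[[0, 0, 0], [0, 0, 0], [0, 0, 0], [0, 0, 0], [0, 0, 0], [0, 0, 0]]' --dr '[[0, 0, 0], [0, 0, 0], [0, 0, 0], [0, 0, 0], [0, 0, 0], [0, 0, 0]]' --jaw '[0.8, 0.4, 0.4, 0.4, 0.4, 0.4]' --force 25

```text
time: 2.6
tool_pos: [0.5125, 0.2007, 0.0201]
tool_rot: [3.14, -0.001, 1.102]
contact_force: [0.0, 0.4, 3.9]
opening: 0.0523
grip_force: 24.8
```

Call:
apply_moves --delta_pos '[[0, 0, 0.03], [0, 0, 0.08], [0, 0, 0.15], [0, 0, 0.22], [0, 0, 0.29], [0, 0, 0.34], [0, 0, 0.37], [0, 0, 0.37]]' --dr '[[0, 0, 0], [0, 0, 0.1], [0, 0, 0.25], [0, 0, 0.4], [0, 0, 0.55], [0, 0, 0.7], [0, 0, 0.85], [0, 0, 0.92]]' --jaw '[0.4, 0.4, 0.4, 0.4, 0.4, 0.4, 0.4, 0.4]'

```text
time: 3.27
tool_pos: [0.5132, 0.2009, 0.1706]
tool_rot: [3.135, -0.001, 1.566]
contact_force: [0.1, -0.9, -1.0]
opening: 0.0522
grip_force: 24.8
```

```bash
python3 - <<'E'
from h import *
grab('top','top1');a=grab('side','side1')
T=cv2.imread('pics/top1.png');S=cv2.imread('pics/side1.png')
cv2.imwrite('pics/v1.png',np.hstack([cv2.resize(T[150:320,150:320],(400,400)),cv2.resize(S[160:360,150:350],(400,400))]))
E
```

```text
(no output)
```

View pics/v1.png

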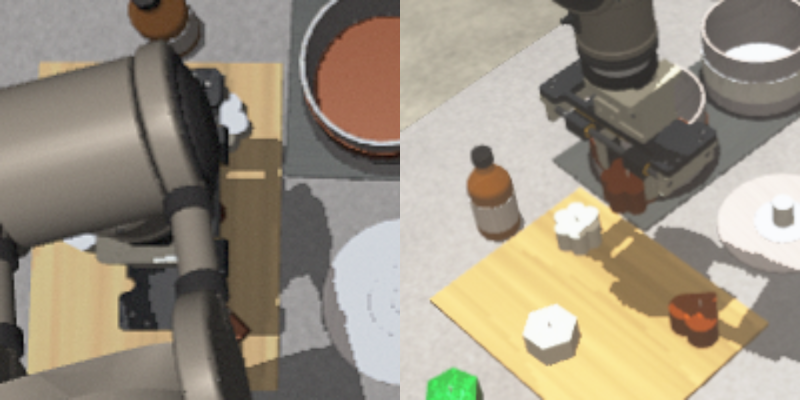

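Crop: the brown flower is held between the fingers, and the other three candles are undisturbed.

Call:
apply_moves --delta_pos '[[0.05, -0.05, 0], [0.12, -0.11, 0], [0.19, -0.18, 0], [0.26, -0.25, 0], [0.31, -0.29, 0], [0.34, -0.32, 0], [0.34, -0.32, 0], [0.34, -0.32, 0]]' --dr '[[0, 0, 0], [0, 0, 0], [0, 0, 0], [0, 0, 0], [0, 0, 0], [0, 0, 0], [0, 0, 0], [0, 0, 0]]' --jaw '[0.4, 0.4, 0.4, 0.4, 0.4, 0.4, 0.4, 0.4]'

```text
time: 4.03
tool_pos: [0.6474, 0.0718, 0.1656]
tool_rot: [-3.139, -0.0, 1.559]
contact_force: [0.3, 0.9, -1.3]
opening: 0.0521
grip_force: 24.8
```

Call:
apply_moves --delta_pos '[[0, 0, -0.05], [0, 0, -0.1], [0, 0, -0.16], [0, 0, -0.22], [0, 0, -0.27], [0, 0, -0.29], [0, 0, -0.3], [0, 0, -0.3]]' --dr '[[0, 0, 0], [0, 0, 0], [0, 0, 0], [0, 0, 0], [0, 0, 0], [0, 0, 0], [0, 0, 0], [0, 0, 0]]' --jaw '[0.4, 0.4, 0.4, 0.4, 0.4, 0.4, 0.4, 0.4]'

```text
time: 4.7
tool_pos: [0.6471, 0.0732, 0.0467]
tool_rot: [-3.141, -0.0, 1.562]
contact_force: [0.5, -0.2, -0.1]
opening: 0.0519
grip_force: 24.8
```

Release and rise, then head to the heart. Its grip point is (0.4165, 0.220) with yaw 90°.

Call:
apply_moves --delta_pos '[[0, 0, 0], [0, 0, 0], [0, 0, 0], [0, 0, 0.02], [0, 0, 0.1], [0, 0, 0.2], [0, 0, 0.27], [0, 0, 0.32]]' --dr '[[0, 0, 0], [0, 0, 0], [0, 0, 0], [0, 0, 0], [0, 0, 0], [0, 0, 0], [0, 0, 0], [0, 0, 0]]' --jaw '[0.68, 0.68, 0.68, 0.68, 0.68, 0.68, 0.7, 0.7]'

```text
time: 5.37
tool_pos: [0.649, 0.0725, 0.18]
tool_rot: [3.135, -0.0, 1.562]
contact_force: [0.8, -0.9, -0.1]
opening: 0.0643
grip_force: 0.0
```

Call:
apply_moves --delta_pos '[[-0.08, 0.05, 0], [-0.17, 0.11, 0], [-0.26, 0.17, 0], [-0.35, 0.23, 0], [-0.44, 0.29, 0], [-0.51, 0.34, 0], [-0.55, 0.36, 0], [-0.575, 0.365, 0]]' --dr '[[0, 0, 0], [0, 0, 0], [0, 0, 0], [0, 0, 0], [0, 0, 0], [0, 0, 0], [0, 0, 0], [0, 0, 0]]' --jaw '[0.83, 0.83, 0.83, 0.83, 0.83, 0.83, 0.83, 0.83]'

```text
time: 6.03
tool_pos: [0.4157, 0.22, 0.1762]
tool_rot: [3.14, -0.001, 1.564]
contact_force: [0.0, 0.7, -0.5]
opening: 0.0758
grip_force: 0.0
```

Call:
apply_moves --delta_pos '[[0, 0, 0], [0, 0, 0], [0, 0, 0]]' --dr '[[0, 0, 0], [0, 0, 0], [0, 0, 0]]' --jaw '[0.83, 0.83, 0.83]'

```text
time: 6.28
tool_pos: [0.4193, 0.218, 0.1754]
tool_rot: [3.14, -0.0, 1.561]
contact_force: [1.0, -0.7, -0.3]
opening: 0.0764
grip_force: 0.0
```

Call:
apply_moves --delta_pos '[[-0.005, 0, -0.08], [-0.005, 0, -0.16], [-0.005, 0, -0.24], [-0.005, 0, -0.31], [-0.005, 0, -0.36], [-0.005, 0, -0.39], [-0.005, 0, -0.4], [-0.005, 0, -0.4]]' --dr '[[0, 0, 0], [0, 0, 0], [0, 0, 0], [0, 0, 0], [0, 0, 0], [0, 0, 0], [0, 0, 0], [0, 0, 0]]' --jaw '[0.83, 0.83, 0.83, 0.83, 0.83, 0.83, 0.83, 0.83]'

```text
time: 6.95
tool_pos: [0.4162, 0.2177, 0.0138]
tool_rot: [-3.14, 0.001, 1.56]
contact_force: [-0.2, 0.3, 0.6]
opening: 0.0762
grip_force: 0.0
```

Call:
apply_moves --delta_pos '[[0, 0, 0], [0, 0, 0], [0, 0, 0], [0, 0, 0], [0, 0, 0], [0, 0, 0]]' --dr '[[0, 0, 0], [0, 0, 0], [0, 0, 0], [0, 0, 0], [0, 0, 0], [0, 0, 0]]' --jaw '[0.4, 0.4, 0.4, 0.4, 0.4, 0.4]' --force 25

```text
time: 7.45
tool_pos: [0.4167, 0.2187, 0.0158]
tool_rot: [3.139, -0.001, 1.562]
contact_force: [1.2, -2.1, 6.7]
opening: 0.0608
grip_force: 25.0
```

Call:
apply_moves --delta_pos '[[0, 0, 0.03], [0, 0, 0.08], [0, 0, 0.15], [0, 0, 0.22], [0, 0, 0.3], [0, 0, 0.37], [0, 0, 0.4], [0, 0, 0.4]]' --dr '[[0, 0, 0], [0, 0, 0], [0, 0, 0], [0, 0, 0], [0, 0, 0], [0, 0, 0], [0, 0, 0], [0, 0, 0]]' --jaw '[0.4, 0.4, 0.4, 0.4, 0.4, 0.4, 0.4, 0.4]'

```text
time: 8.12
tool_pos: [0.417, 0.2192, 0.1779]
tool_rot: [3.136, -0.002, 1.562]
contact_force: [0.2, 0.6, -0.9]
opening: 0.0608
grip_force: 25.0
```

Call:
apply_moves --delta_pos '[[0.07, -0.06, 0], [0.15, -0.12, 0], [0.23, -0.19, 0], [0.31, -0.25, 0], [0.39, -0.32, 0], [0.47, -0.38, 0], [0.54, -0.44, 0], [0.58, -0.473, 0]]' --dr '[[0, 0, 0], [0, 0, 0], [0, 0, 0], [0, 0, 0], [0, 0, 0], [0, 0, 0], [0, 0, 0], [0, 0, 0]]' --jaw '[0.4, 0.4, 0.4, 0.4, 0.4, 0.4, 0.4, 0.4]'

```text
time: 8.78
tool_pos: [0.6493, 0.0262, 0.1723]
tool_rot: [-3.14, 0.001, 1.56]
contact_force: [-0.1, -0.1, -0.8]
opening: 0.061
grip_force: 25.0
```

Call:
apply_moves --delta_pos '[[0, 0, 0], [0, 0, 0], [0, 0, -0.05]]' --dr '[[0, 0, 0], [0, 0, 0], [0, 0, 0]]' --jaw '[0.4, 0.4, 0.4]'

```text
time: 9.03
tool_pos: [0.6487, 0.0299, 0.157]
tool_rot: [3.137, -0.0, 1.562]
contact_force: [1.4, 0.1, -0.1]
opening: 0.0612
grip_force: 25.0
```

Call:
apply_moves --delta_pos '[[0, 0, -0.05], [0, 0, -0.1], [0, 0, -0.16], [0, 0, -0.21], [0, 0, -0.25], [0, 0, -0.27], [0, 0, -0.27], [0, 0, -0.27]]' --dr '[[0, 0, 0], [0, 0, 0], [0, 0, 0], [0, 0, 0], [0, 0, 0], [0, 0, 0], [0, 0, 0], [0, 0, 0]]' --jaw '[0.4, 0.4, 0.4, 0.4, 0.4, 0.4, 0.4, 0.4]'

```text
time: 9.7
tool_pos: [0.6472, 0.0301, 0.047]
tool_rot: [-3.141, -0.0, 1.563]
contact_force: [-0.0, -0.4, -1.2]
opening: 0.0606
grip_force: 25.0
```

Call:
apply_moves --delta_pos '[[0, 0, 0], [0, 0, 0], [0, 0, 0], [0, 0, 0.02], [0, 0, 0.1], [0, 0, 0.2], [0, 0, 0.27], [0, 0, 0.32]]' --dr '[[0, 0, 0], [0, 0, 0], [0, 0, 0], [0, 0, 0], [0, 0, 0], [0, 0, 0], [0, 0, 0], [0, 0, 0]]' --jaw '[0.77, 0.77, 0.77, 0.77, 0.77, 0.77, 0.77, 0.77]'

```text
time: 10.37
tool_pos: [0.649, 0.0293, 0.1799]
tool_rot: [3.136, 0.0, 1.562]
contact_force: [1.3, -0.3, -0.5]
opening: 0.0706
grip_force: 0.0
```

Call:
apply_moves --delta_pos '[[-0.04, 0.08, 0], [-0.08, 0.16, 0], [-0.12, 0.24, 0], [-0.16, 0.32, 0], [-0.2, 0.4, 0], [-0.24, 0.48, 0], [-0.28, 0.56, 0], [-0.31, 0.63, 0]]' --dr '[[0, 0, -0.12], [0, 0, -0.24], [0, 0, -0.36], [0, 0, -0.48], [0, 0, -0.6], [0, 0, -0.72], [0, 0, -0.84], [0, 0, -0.96]]' --jaw '[0.8, 0.8, 0.8, 0.8, 0.8, 0.8, 0.8, 0.8]'

```text
time: 11.03
tool_pos: [0.5224, 0.2833, 0.1763]
tool_rot: [3.141, -0.001, 1.079]
contact_force: [1.1, 0.6, 0.5]
opening: 0.0736
grip_force: 0.0
```

```bash
python3 - <<'E'
from h import *
grab('top','top2');a=grab('side','side2')
T=cv2.imread('pics/top2.png');S=cv2.imread('pics/side2.png')
cv2.imwrite('pics/v2.png',np.hstack([cv2.resize(T[130:330,150:350],(400,400)),cv2.resize(S[160:360,150:350],(400,400))]))
E
```

```text
(no output)
```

View pics/v2.png

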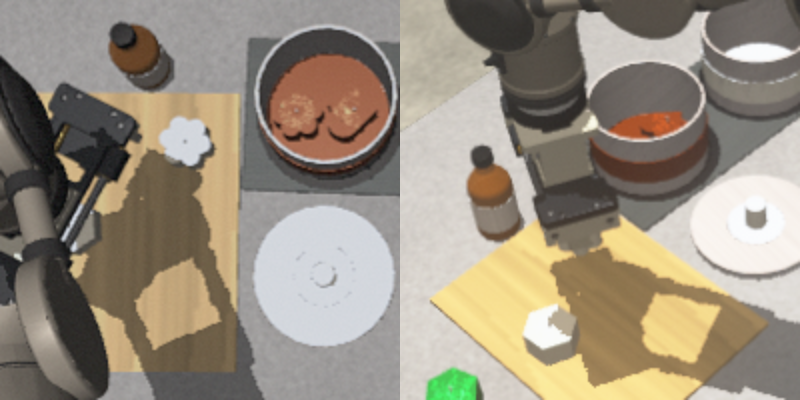

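Both brown candles lie flat in the brown pot. White flower and hex are unmoved. Now the hex at (0.522, 0.336).

Call:
apply_moves --delta_pos '[[0, 0.07, 0], [0, 0.13, 0], [0, 0.132, -0.08], [0, 0.132, -0.16], [0, 0.132, -0.24], [0, 0.132, -0.32], [0, 0.132, -0.38], [0, 0.132, -0.405]]' --dr '[[0, 0, 0], [0, 0, 0], [0, 0, 0], [0, 0, 0], [0, 0, 0], [0, 0, 0], [0, 0, 0], [0, 0, 0]]' --jaw '[0.8, 0.8, 0.8, 0.8, 0.8, 0.8, 0.8, 0.8]'

```text
time: 11.8
tool_pos: [0.5225, 0.3325, 0.0099]
tool_rot: [-3.139, 0.004, 1.082]
contact_force: [-0.3, 0.6, -0.5]
opening: 0.0738
grip_force: 0.0
```

Call:
apply_moves --delta_pos '[[0, 0, 0], [0, 0, 0], [0, 0, 0], [0, 0, 0], [0, 0, 0], [0, 0, 0], [0, 0, 0]]' --dr '[[0, 0, 0], [0, 0, 0], [0, 0, 0], [0, 0, 0], [0, 0, 0], [0, 0, 0], [0, 0, 0]]' --jaw '[0.8, 0.4, 0.4, 0.4, 0.4, 0.4, 0.4]' --force 25

```text
time: 12.38
tool_pos: [0.5248, 0.3346, 0.0149]
tool_rot: [3.139, -0.003, 1.082]
contact_force: [-0.1, -0.0, 7.0]
opening: 0.0541
grip_force: 24.9
```

Call:
apply_moves --delta_pos '[[0, 0, 0.03], [0, 0, 0.08], [0, 0, 0.15], [0, 0, 0.22], [0, 0, 0.3], [0, 0, 0.37], [0, 0, 0.4], [0, 0, 0.4]]' --dr '[[0, 0, 0], [0, 0, 0.1], [0, 0, 0.2], [0, 0, 0.35], [0, 0, 0.5], [0, 0, 0.65], [0, 0, 0.8], [0, 0, 0.96]]' --jaw '[0.4, 0.4, 0.4, 0.4, 0.4, 0.4, 0.4, 0.4]'

```text
time: 13.05
tool_pos: [0.5253, 0.335, 0.1784]
tool_rot: [3.134, -0.004, 1.566]
contact_force: [-0.1, -0.3, 0.3]
opening: 0.0538
grip_force: 24.9
```

Call:
apply_moves --delta_pos '[[0.01, -0.05, 0], [0.03, -0.13, 0], [0.05, -0.22, 0], [0.07, -0.31, 0], [0.09, -0.4, 0], [0.11, -0.49, 0], [0.13, -0.58, 0], [0.138, -0.65, 0]]' --dr '[[0, 0, 0], [0, 0, 0], [0, 0, 0], [0, 0, 0], [0, 0, 0], [0, 0, 0], [0, 0, 0], [0, 0, 0]]' --jaw '[0.4, 0.4, 0.4, 0.4, 0.4, 0.4, 0.4, 0.4]'

```text
time: 13.72
tool_pos: [0.5795, 0.0714, 0.174]
tool_rot: [3.14, 0.001, 1.561]
contact_force: [0.4, 0.6, -1.0]
opening: 0.0539
grip_force: 24.9
```

Call:
apply_moves --delta_pos '[[0.02, -0.09, 0], [0.04, -0.18, 0], [0.06, -0.28, 0], [0.08, -0.38, 0], [0.1, -0.48, 0], [0.12, -0.57, 0], [0.13, -0.61, 0], [0.138, -0.64, 0]]' --dr '[[0, 0, 0], [0, 0, 0], [0, 0, 0], [0, 0, 0], [0, 0, 0], [0, 0, 0], [0, 0, 0], [0, 0, 0]]' --jaw '[0.4, 0.4, 0.4, 0.4, 0.4, 0.4, 0.4, 0.4]'

```text
time: 14.38
tool_pos: [0.634, -0.1846, 0.1735]
tool_rot: [3.141, 0.0, 1.559]
contact_force: [-0.8, 0.8, -0.3]
opening: 0.0538
grip_force: 24.9
```

Call:
apply_moves --delta_pos '[[0, 0, 0], [0, 0, 0], [0, 0, 0]]' --dr '[[0, 0, 0], [0, 0, 0], [0, 0, 0]]' --jaw '[0.4, 0.4, 0.4]'

```text
time: 14.63
tool_pos: [0.634, -0.1801, 0.1732]
tool_rot: [-3.141, -0.001, 1.563]
contact_force: [-0.3, -0.7, -0.7]
opening: 0.0537
grip_force: 24.9
```

Call:
apply_moves --delta_pos '[[0, 0, -0.05], [0, 0, -0.11], [0, 0, -0.17], [0, 0, -0.23], [0, 0, -0.28], [0, 0, -0.305], [0, 0, -0.31], [0, 0, -0.31]]' --dr '[[0, 0, 0], [0, 0, 0], [0, 0, 0], [0, 0, 0], [0, 0, 0], [0, 0, 0], [0, 0, 0], [0, 0, 0]]' --jaw '[0.4, 0.4, 0.4, 0.4, 0.4, 0.4, 0.4, 0.4]'

```text
time: 15.3
tool_pos: [0.6342, -0.1808, 0.0491]
tool_rot: [-3.141, -0.0, 1.563]
contact_force: [-0.8, -0.8, -0.3]
opening: 0.0535
grip_force: 24.9
```

Call:
apply_moves --delta_pos '[[0, 0, 0], [0, 0, 0], [0, 0, 0], [0, 0, 0.02], [0, 0, 0.1], [0, 0, 0.2], [0, 0, 0.27], [0, 0, 0.32]]' --dr '[[0, 0, 0], [0, 0, 0], [0, 0, 0], [0, 0, 0], [0, 0, 0], [0, 0, 0], [0, 0, 0], [0, 0, 0]]' --jaw '[0.69, 0.69, 0.69, 0.69, 0.69, 0.69, 0.69, 0.69]'

```text
time: 15.97
tool_pos: [0.6353, -0.1824, 0.1821]
tool_rot: [3.136, 0.002, 1.562]
contact_force: [0.1, -1.0, 0.4]
opening: 0.0634
grip_force: 0.0
```

Call:
apply_moves --delta_pos '[[-0.01, 0.09, 0], [-0.01, 0.18, 0], [-0.02, 0.27, 0], [-0.02, 0.36, 0], [-0.03, 0.45, 0], [-0.03, 0.54, 0], [-0.04, 0.63, 0], [-0.045, 0.72, 0]]' --dr '[[0, 0, -0.1], [0, 0, -0.2], [0, 0, -0.3], [0, 0, -0.4], [0, 0, -0.5], [0, 0, -0.6], [0, 0, -0.68], [0, 0, -0.68]]' --jaw '[0.8, 0.8, 0.8, 0.8, 0.8, 0.8, 0.8, 0.8]'

```text
time: 16.63
tool_pos: [0.6158, 0.1078, 0.1784]
tool_rot: [3.14, -0.001, 1.219]
contact_force: [-0.5, 0.2, 0.2]
opening: 0.0736
grip_force: 0.0
```

```bash
python3 - <<'E'
from meas import *
T=grab('top','top3');S=grab('side','side3')
for n,im,roi in(('top',T,(220,180,268,225)),('side',S,(215,255,262,290))):
    for b in blobs(n,im,roi,'w'): print(n,np.round(b[:3],1))
E
```

```text
top [246.5 220.7 399.5]
top [245.7 194.6 440. ]
side [239.  271.1 287. ]
side [222.9 261.1 159. ]
```

Call:
apply_moves --delta_pos '[[0, 0.09, 0], [0, 0.18, 0], [0, 0.24, 0], [0, 0.252, 0], [0, 0.252, 0], [0, 0.252, 0]]' --dr '[[0, 0, 0], [0, 0, 0], [0, 0, 0], [0, 0, 0], [0, 0, 0], [0, 0, 0]]' --jaw '[0.8, 0.8, 0.8, 0.8, 0.8, 0.8]'

```text
time: 17.23
tool_pos: [0.6164, 0.2059, 0.1774]
tool_rot: [3.141, 0.0, 1.222]
contact_force: [0.5, -0.9, 0.1]
opening: 0.0737
grip_force: 0.0
```

Call:
apply_moves --delta_pos '[[0, 0, -0.08], [0, 0, -0.16], [0, 0, -0.24], [0, 0, -0.31], [0, 0, -0.36], [0, 0, -0.39], [0, 0, -0.405], [0, 0, -0.405]]' --dr '[[0, 0, 0], [0, 0, 0], [0, 0, 0], [0, 0, 0], [0, 0, 0], [0, 0, 0], [0, 0, 0], [0, 0, 0]]' --jaw '[0.8, 0.8, 0.8, 0.8, 0.8, 0.8, 0.8, 0.8]'

```text
time: 17.9
tool_pos: [0.6161, 0.2057, 0.0143]
tool_rot: [-3.141, 0.001, 1.22]
contact_force: [0.4, -0.5, 0.8]
opening: 0.0733
grip_force: 0.0
```

Call:
apply_moves --delta_pos '[[0, 0, 0], [0, 0, 0], [0, 0, 0], [0, 0, 0], [0, 0, 0], [0, 0, 0], [0, 0, 0]]' --dr '[[0, 0, 0], [0, 0, 0], [0, 0, 0], [0, 0, 0], [0, 0, 0], [0, 0, 0], [0, 0, 0]]' --jaw '[0.8, 0.4, 0.4, 0.4, 0.4, 0.4, 0.4]' --force 25

```text
time: 18.48
tool_pos: [0.6167, 0.2071, 0.016]
tool_rot: [3.14, -0.001, 1.222]
contact_force: [-0.0, 0.4, 6.6]
opening: 0.0549
grip_force: 25.0
```

Call:
apply_moves --delta_pos '[[0, 0, 0.03], [0, 0, 0.08], [0, 0, 0.15], [0, 0, 0.22], [0, 0, 0.3], [0, 0, 0.37], [0, 0, 0.4], [0, 0, 0.4]]' --dr '[[0, 0, 0], [0, 0, 0], [0, 0, 0.1], [0, 0, 0.2], [0, 0, 0.35], [0, 0, 0.5], [0, 0, 0.6], [0, 0, 0.68]]' --jaw '[0.4, 0.4, 0.4, 0.4, 0.4, 0.4, 0.4, 0.4]'

```text
time: 19.15
tool_pos: [0.6177, 0.2074, 0.18]
tool_rot: [3.134, -0.002, 1.565]
contact_force: [-0.4, 0.9, -1.3]
opening: 0.0549
grip_force: 25.0
```

Call:
apply_moves --delta_pos '[[0.005, -0.08, 0], [0.01, -0.18, 0], [0.015, -0.28, 0], [0.02, -0.38, 0], [0.025, -0.48, 0], [0.03, -0.58, 0], [0.04, -0.67, 0], [0.0425, -0.74, 0]]' --dr '[[0, 0, 0], [0, 0, 0], [0, 0, 0], [0, 0, 0], [0, 0, 0], [0, 0, 0], [0, 0, 0], [0, 0, 0]]' --jaw '[0.4, 0.4, 0.4, 0.4, 0.4, 0.4, 0.4, 0.4]'

```text
time: 19.82
tool_pos: [0.6329, -0.0921, 0.1753]
tool_rot: [3.141, 0.001, 1.56]
contact_force: [0.6, 0.4, -0.2]
opening: 0.0552
grip_force: 25.0
```

Call:
apply_moves --delta_pos '[[0, -0.05, 0], [0, -0.073, 0], [0, -0.073, 0], [0, -0.073, 0], [0, -0.073, 0]]' --dr '[[0, 0, 0], [0, 0, 0], [0, 0, 0], [0, 0, 0], [0, 0, 0]]' --jaw '[0.4, 0.4, 0.4, 0.4, 0.4]'

```text
time: 20.23
tool_pos: [0.6331, -0.1166, 0.1751]
tool_rot: [-3.141, -0.001, 1.563]
contact_force: [0.5, 0.4, -1.1]
opening: 0.0549
grip_force: 25.0
```

Call:
apply_moves --delta_pos '[[0, 0, -0.05], [0, 0, -0.11], [0, 0, -0.17], [0, 0, -0.23], [0, 0, -0.28], [0, 0, -0.305], [0, 0, -0.31], [0, 0, -0.31]]' --dr '[[0, 0, 0], [0, 0, 0], [0, 0, 0], [0, 0, 0], [0, 0, 0], [0, 0, 0], [0, 0, 0], [0, 0, 0]]' --jaw '[0.4, 0.4, 0.4, 0.4, 0.4, 0.4, 0.4, 0.4]'

```text
time: 20.9
tool_pos: [0.6332, -0.1172, 0.0509]
tool_rot: [-3.141, -0.0, 1.563]
contact_force: [-0.1, -0.2, -0.9]
opening: 0.0544
grip_force: 25.0
```

Call:
apply_moves --delta_pos '[[0, 0, 0], [0, 0, 0], [0, 0, 0], [0, 0, 0.02], [0, 0, 0.1], [0, 0, 0.2], [0, 0, 0.27], [0, 0, 0.32]]' --dr '[[0, 0, 0], [0, 0, 0], [0, 0, 0], [0, 0, 0], [0, 0, 0], [0, 0, 0], [0, 0, 0], [0, 0, 0]]' --jaw '[0.7, 0.7, 0.7, 0.7, 0.7, 0.7, 0.7, 0.7]'

```text
time: 21.57
tool_pos: [0.6343, -0.1187, 0.184]
tool_rot: [3.136, 0.002, 1.562]
contact_force: [0.1, -0.5, 0.8]
opening: 0.0642
grip_force: 0.0
```

Call:
apply_moves --delta_pos '[[-0.08, -0.02, 0], [-0.16, -0.05, 0], [-0.25, -0.08, 0], [-0.34, -0.1, 0], [-0.4, -0.12, 0], [-0.44, -0.13, 0], [-0.453, -0.135, 0], [-0.453, -0.135, 0]]' --dr '[[0, 0, 0], [0, 0, 0], [0, 0, 0], [0, 0, 0], [0, 0, 0], [0, 0, 0], [0, 0, 0], [0, 0, 0]]' --jaw '[0.7, 0.7, 0.7, 0.7, 0.7, 0.7, 0.7, 0.7]'

```text
time: 22.23
tool_pos: [0.4516, -0.1728, 0.1802]
tool_rot: [3.14, 0.001, 1.56]
contact_force: [0.7, -0.2, 0.2]
opening: 0.0643
grip_force: 0.0
```

```bash
python3 - <<'E'
from h import *
grab('top','top4');a=grab('side','side4')
T=cv2.imread('pics/top4.png');S=cv2.imread('pics/side4.png')
cv2.imwrite('pics/v3.png',np.hstack([cv2.resize(T[130:330,260:460],(400,400)),cv2.resize(S[130:330,230:430],(400,400))]))
E
```

```text
(no output)
```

View pics/v3.png

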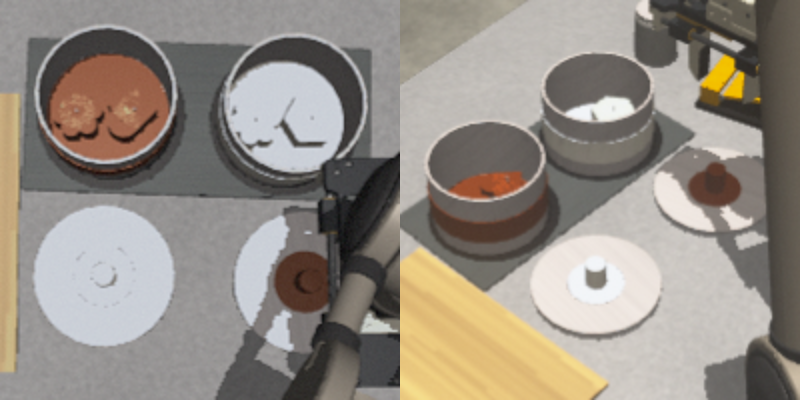

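Both white candles lie flat in the white pot. The white cover has been knocked: its knob is now at top (312,267) instead of (322,278), so I'll re-measure it later. The brown knob is unchanged at side (387.5,214), so I'll take the brown cover now.

Call:
apply_moves --delta_pos '[[0, 0, -0.08], [0, 0, -0.16], [0, 0, -0.24], [0, 0, -0.31], [0, 0, -0.36], [0, 0, -0.39], [0, 0, -0.405], [0, 0, -0.405]]' --dr '[[0, 0, 0], [0, 0, 0], [0, 0, 0], [0, 0, 0], [0, 0, 0], [0, 0, 0], [0, 0, 0], [0, 0, 0]]' --jaw '[0.7, 0.7, 0.7, 0.7, 0.7, 0.7, 0.7, 0.7]'

```text
time: 23.0
tool_pos: [0.4522, -0.1717, 0.0156]
tool_rot: [-3.14, -0.001, 1.563]
contact_force: [-0.1, 0.3, 0.1]
opening: 0.0643
grip_force: 0.0
```

Call:
apply_moves --delta_pos '[[0, 0, 0], [0, 0, 0], [0, 0, 0], [0, 0, 0], [0, 0, 0], [0, 0, 0], [0, 0, 0], [0, 0, 0]]' --dr '[[0, 0, 0], [0, 0, 0], [0, 0, 0], [0, 0, 0], [0, 0, 0], [0, 0, 0], [0, 0, 0], [0, 0, 0]]' --jaw '[0.2, 0.2, 0.2, 0.2, 0.2, 0.2, 0.2, 0.2]' --force 40

```text
time: 23.67
tool_pos: [0.4524, -0.1725, 0.0174]
tool_rot: [3.14, 0.001, 1.562]
contact_force: [1.0, 1.1, 2.9]
opening: 0.0252
grip_force: 40.0
```

Call:
apply_moves --delta_pos '[[0, 0, 0.03], [0, 0, 0.08], [0, 0, 0.15], [0, 0, 0.22], [0, 0, 0.29], [0, 0, 0.35], [0, 0, 0.39], [0, 0, 0.4]]' --dr '[[0, 0, 0], [0, 0, 0], [0, 0, 0], [0, 0, 0], [0, 0, 0], [0, 0, 0], [0, 0, 0], [0, 0, 0]]' --jaw '[0.2, 0.2, 0.2, 0.2, 0.2, 0.2, 0.2, 0.2]'

```text
time: 24.33
tool_pos: [0.4527, -0.1727, 0.1792]
tool_rot: [3.138, 0.002, 1.562]
contact_force: [1.3, 0.1, -4.4]
opening: 0.0253
grip_force: 40.0
```

Call:
apply_moves --delta_pos '[[0.03, 0.04, 0], [0.09, 0.1, 0], [0.15, 0.17, 0], [0.21, 0.24, 0], [0.27, 0.31, 0], [0.33, 0.38, 0], [0.38, 0.43, 0], [0.41, 0.46, 0]]' --dr '[[0, 0, 0], [0, 0, 0], [0, 0, 0], [0, 0, 0], [0, 0, 0], [0, 0, 0], [0, 0, 0], [0, 0, 0]]' --jaw '[0.2, 0.2, 0.2, 0.2, 0.2, 0.2, 0.2, 0.2]'

```text
time: 25.0
tool_pos: [0.6166, 0.0146, 0.1746]
tool_rot: [-3.139, -0.001, 1.564]
contact_force: [0.0, 0.5, -3.3]
opening: 0.0254
grip_force: 40.0
```

Call:
apply_moves --delta_pos '[[0, 0, 0], [0, 0, 0], [0, 0, 0]]' --dr '[[0, 0, 0], [0, 0, 0], [0, 0, 0]]' --jaw '[0.2, 0.2, 0.2]'

```text
time: 25.25
tool_pos: [0.6147, 0.0113, 0.1754]
tool_rot: [-3.138, 0.0, 1.562]
contact_force: [0.3, 0.1, -3.7]
opening: 0.0257
grip_force: 40.0
```

Call:
apply_moves --delta_pos '[[0.03, 0.03, 0], [0.06, 0.065, 0], [0.087, 0.093, 0], [0.087, 0.093, 0], [0.087, 0.093, -0.03], [0.087, 0.093, -0.07], [0.087, 0.093, -0.1], [0.087, 0.093, -0.1]]' --dr '[[0, 0, 0], [0, 0, 0], [0, 0, 0], [0, 0, 0], [0, 0, 0], [0, 0, 0], [0, 0, 0], [0, 0, 0]]' --jaw '[0.2, 0.2, 0.2, 0.2, 0.2, 0.2, 0.2, 0.2]'

```text
time: 25.92
tool_pos: [0.6481, 0.0475, 0.1337]
tool_rot: [-3.135, 0.0, 1.56]
contact_force: [-0.7, 0.2, -3.6]
opening: 0.0251
grip_force: 40.0
```

```bash
python3 - <<'E'
from h import *
print(telemetry.observe()['tool_pos'])
grab('top','top5');grab('side','side5')
T=cv2.imread('pics/top5.png');S=cv2.imread('pics/side5.png')
cv2.imwrite('pics/v4.png',np.hstack([cv2.resize(T[130:330,240:440],(400,400)),cv2.resize(S[160:300,220:360],(400,400))]))
E
```

```text
[0.64809031 0.04754303 0.13371495]
```

View pics/v4.png

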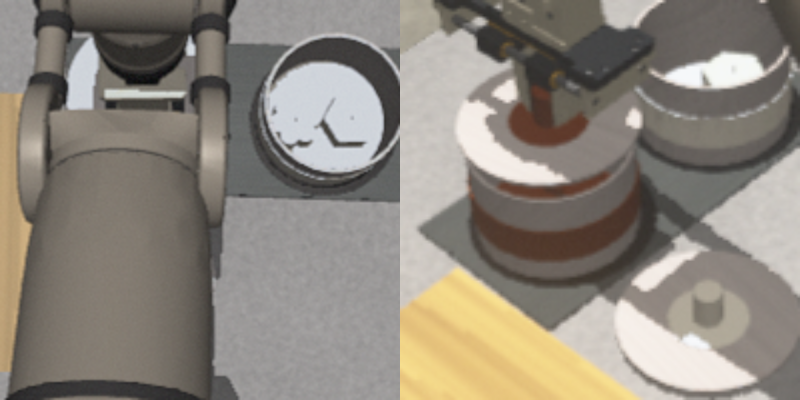

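The lid hangs centred above the brown pot. I'll lower it gently.

Call:
apply_moves --delta_pos '[[0.003, 0.003, -0.01], [0.003, 0.003, -0.02], [0.003, 0.003, -0.03], [0.003, 0.003, -0.04], [0.003, 0.003, -0.048], [0.003, 0.003, -0.054], [0.003, 0.003, -0.058], [0.003, 0.003, -0.058]]' --dr '[[0, 0, 0], [0, 0, 0], [0, 0, 0], [0, 0, 0], [0, 0, 0], [0, 0, 0], [0, 0, 0], [0, 0, 0]]' --jaw '[0.2, 0.2, 0.2, 0.2, 0.2, 0.2, 0.2, 0.2]'

```text
time: 26.68
tool_pos: [0.6517, 0.0502, 0.1132]
tool_rot: [-3.141, 0.0, 1.562]
contact_force: [-0.8, 0.4, -3.7]
opening: 0.0253
grip_force: 40.0
```

Call:
apply_moves --delta_pos '[[0, 0, -0.003], [0, 0, -0.006], [0, 0, -0.009], [0, 0, -0.012], [0, 0, -0.012]]' --dr '[[0, 0, 0], [0, 0, 0], [0, 0, 0], [0, 0, 0], [0, 0, 0]]' --jaw '[0.2, 0.2, 0.2, 0.2, 0.2]'

```text
time: 27.1
tool_pos: [0.6521, 0.0502, 0.1113]
tool_rot: [3.14, 0.0, 1.562]
contact_force: [-5.0, -1.0, 9.4]
opening: 0.025
grip_force: 40.0
```

Call:
apply_moves --delta_pos '[[0, 0, 0.003], [0, 0, 0.003], [0, 0, 0.003], [0, 0, 0.003], [0, 0, 0.03], [0, 0, 0.1], [0, 0, 0.17], [0, 0, 0.22]]' --dr '[[0, 0, 0], [0, 0, 0], [0, 0, 0], [0, 0, 0], [0, 0, 0], [0, 0, 0], [0, 0, 0], [0, 0, 0]]' --jaw '[0.6, 0.6, 0.6, 0.6, 0.7, 0.7, 0.7, 0.7]'

```text
time: 27.77
tool_pos: [0.6526, 0.0501, 0.2001]
tool_rot: [3.139, 0.0, 1.562]
contact_force: [-0.4, 0.8, 0.3]
opening: 0.0639
grip_force: 0.0
```

Call:
apply_moves --delta_pos '[[-0.05, -0.05, 0], [-0.1, -0.1, 0], [-0.15, -0.15, 0], [-0.2, -0.2, 0], [-0.25, -0.25, 0], [-0.3, -0.3, 0], [-0.35, -0.36, 0], [-0.4, -0.42, 0]]' --dr '[[0, 0, 0], [0, 0, 0], [0, 0, 0], [0, 0, 0], [0, 0, 0], [0, 0, 0], [0, 0, 0], [0, 0, 0]]' --jaw '[0.7, 0.7, 0.7, 0.7, 0.7, 0.7, 0.7, 0.7]'

```text
time: 28.43
tool_pos: [0.4911, -0.1187, 0.1978]
tool_rot: [3.14, 0.001, 1.562]
contact_force: [-0.5, -0.4, -0.5]
opening: 0.0641
grip_force: 0.0
```

```bash
python3 - <<'E'
from h import *
grab('top','top6');grab('side','side6')
T=cv2.imread('pics/top6.png');S=cv2.imread('pics/side6.png')
cv2.imwrite('pics/v5.png',np.hstack([cv2.resize(T[130:330,240:440],(400,400)),cv2.resize(S[160:300,220:360],(400,400))]))
E
```

```text
(no output)
```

View pics/v5.png

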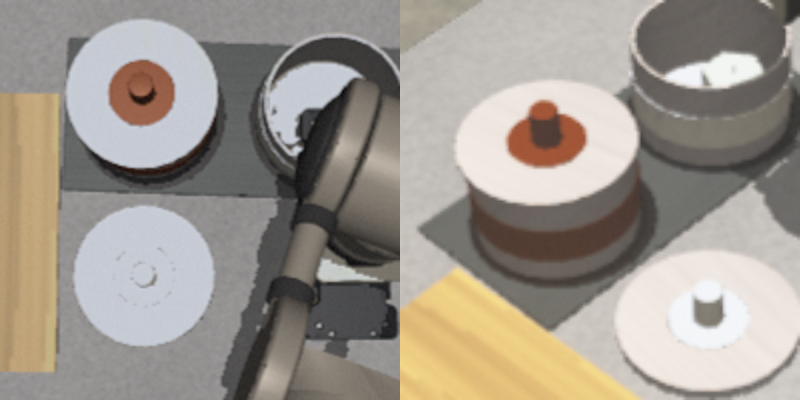

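The brown cover sits level on the brown pot, concentric in both views. White knob top is at top (311.7,267) and side (328.2,261.5).

```bash
python3 - <<'E'
from h import *
print(tri((311.5,266.8),(327.9,261.2)), onz('top',(311.5,266.8),.048),onz('top',(311.8,267.8),.013))
# seated brown knob check (expected ~.651,.050,.142) and rim of white pot
print(tri((240+141/2-.25,130+83/2-.25),(220+144/2.857-.3,160+109/2.857-.3)))
print(telemetry.observe()['tool_pos'])
E
```

```text
(array([0.46364129, 0.0559508 , 0.0511621 ]), np.float64(0.0007794860000112327)) [0.46348877 0.05579835 0.048     ] [0.46293721 0.05612912 0.013     ]
(array([0.65119705, 0.05224691, 0.14429117]), np.float64(0.0001078085405946362))
[ 0.48989677 -0.12051955  0.19787428]
```

Call:
apply_moves --delta_pos '[[-0.01, 0.08, 0], [-0.03, 0.17, 0], [-0.04, 0.26, 0], [-0.05, 0.35, 0], [-0.06, 0.41, 0], [-0.065, 0.44, 0], [-0.065, 0.44, 0], [-0.065, 0.44, 0]]' --dr '[[0, 0, 0], [0, 0, 0], [0, 0, 0], [0, 0, 0], [0, 0, 0], [0, 0, 0], [0, 0, 0], [0, 0, 0]]' --jaw '[0.7, 0.7, 0.7, 0.7, 0.7, 0.7, 0.7, 0.7]'

```text
time: 29.2
tool_pos: [0.4663, 0.0588, 0.1975]
tool_rot: [3.14, 0.0, 1.564]
contact_force: [-0.2, -1.2, 0.1]
opening: 0.0644
grip_force: 0.0
```

Call:
apply_moves --delta_pos '[[0, 0, -0.08], [0, 0, -0.17], [0, 0, -0.26], [0, 0, -0.34], [0, 0, -0.4], [0, 0, -0.43], [0, 0, -0.44], [0, 0, -0.44]]' --dr '[[0, 0, 0], [0, 0, 0], [0, 0, 0], [0, 0, 0], [0, 0, 0], [0, 0, 0], [0, 0, 0], [0, 0, 0]]' --jaw '[0.7, 0.7, 0.7, 0.7, 0.7, 0.7, 0.7, 0.7]'

```text
time: 29.87
tool_pos: [0.4659, 0.0573, 0.0202]
tool_rot: [-3.14, 0.0, 1.56]
contact_force: [0.0, -0.9, 0.9]
opening: 0.0642
grip_force: 0.0
```

Call:
apply_moves --delta_pos '[[-0.006, -0.003, -0.008], [-0.006, -0.003, -0.008], [-0.006, -0.003, -0.008], [-0.006, -0.003, -0.008], [-0.006, -0.003, -0.008], [-0.006, -0.003, -0.008], [-0.006, -0.003, -0.008], [-0.006, -0.003, -0.008]]' --dr '[[0, 0, 0], [0, 0, 0], [0, 0, 0], [0, 0, 0], [0, 0, 0], [0, 0, 0], [0, 0, 0], [0, 0, 0]]' --jaw '[0.7, 0.2, 0.2, 0.2, 0.2, 0.2, 0.2, 0.2]' --force 40

```text
time: 30.53
tool_pos: [0.464, 0.057, 0.018]
tool_rot: [3.14, 0.0, 1.562]
contact_force: [0.9, -0.1, 0.6]
opening: 0.0249
grip_force: 40.0
```

Call:
apply_moves --delta_pos '[[0, 0, 0], [0, 0, 0.05], [0, 0, 0.12], [0, 0, 0.19], [0, 0, 0.26], [0, 0, 0.33], [0, 0, 0.38], [0, 0, 0.4]]' --dr '[[0, 0, 0], [0, 0, 0], [0, 0, 0], [0, 0, 0], [0, 0, 0], [0, 0, 0], [0, 0, 0], [0, 0, 0]]' --jaw '[0.2, 0.2, 0.2, 0.2, 0.2, 0.2, 0.2, 0.2]'

```text
time: 31.2
tool_pos: [0.4644, 0.057, 0.1802]
tool_rot: [3.138, 0.0, 1.562]
contact_force: [1.1, 0.3, -2.8]
opening: 0.0251
grip_force: 40.0
```

Call:
apply_moves --delta_pos '[[0, 0, 0], [0, 0, 0], [0, 0, 0]]' --dr '[[0, 0, 0], [0, 0, 0], [0, 0, 0]]' --jaw '[0.2, 0.2, 0.2]'

```text
time: 31.45
tool_pos: [0.4624, 0.057, 0.176]
tool_rot: [-3.138, -0.0, 1.562]
contact_force: [-0.8, 0.1, -3.5]
opening: 0.0246
grip_force: 40.0
```

Call:
apply_moves --delta_pos '[[0.04, -0.04, 0], [0.09, -0.11, 0], [0.15, -0.18, 0], [0.21, -0.25, 0], [0.27, -0.32, 0], [0.33, -0.4, 0], [0.39, -0.47, 0], [0.43, -0.52, 0]]' --dr '[[0, 0, 0], [0, 0, 0], [0, 0, 0], [0, 0, 0], [0, 0, 0], [0, 0, 0], [0, 0, 0], [0, 0, 0]]' --jaw '[0.2, 0.2, 0.2, 0.2, 0.2, 0.2, 0.2, 0.2]'

```text
time: 32.12
tool_pos: [0.6363, -0.1538, 0.1747]
tool_rot: [-3.139, -0.001, 1.56]
contact_force: [-0.3, 0.2, -1.8]
opening: 0.0254
grip_force: 40.0
```

Call:
apply_moves --delta_pos '[[0, 0, 0], [0, 0, 0], [0, 0, -0.03], [0, 0, -0.06], [0, 0, -0.09], [0, 0, -0.1], [0, 0, -0.1]]' --dr '[[0, 0, 0], [0, 0, 0], [0, 0, 0], [0, 0, 0], [0, 0, 0], [0, 0, 0], [0, 0, 0]]' --jaw '[0.2, 0.2, 0.2, 0.2, 0.2, 0.2, 0.2]'

```text
time: 32.7
tool_pos: [0.634, -0.1497, 0.1356]
tool_rot: [-3.137, -0.002, 1.563]
contact_force: [-0.1, 0.9, -3.0]
opening: 0.0254
grip_force: 40.0
```

```bash
python3 - <<'E'
from h import *
print(telemetry.observe()['tool_pos'])
grab('top','top7');grab('side','side7')
T=cv2.imread('pics/top7.png');S=cv2.imread('pics/side7.png')
cv2.imwrite('pics/v6.png',np.hstack([cv2.resize(T[110:310,300:500],(400,400)),cv2.resize(S[120:260,250:390],(400,400))]))
E
```

```text
[ 0.63402637 -0.14965588  0.13560238]
```

View pics/v6.png

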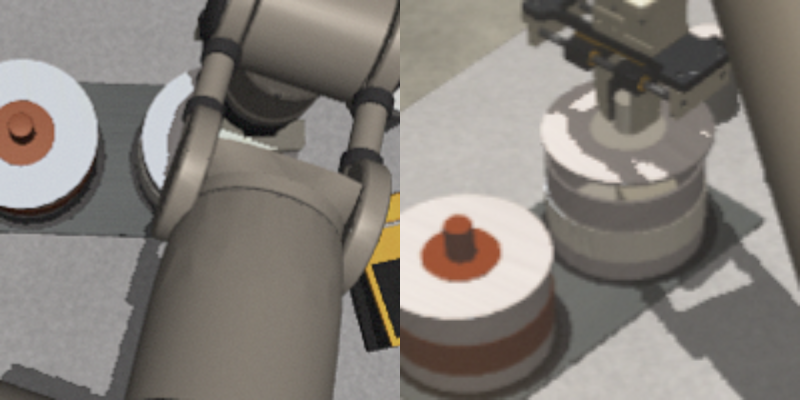

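The white lid hangs centred over the white pot. Lowering.

Call:
apply_moves --delta_pos '[[0.002, -0.003, -0.01], [0.002, -0.003, -0.02], [0.002, -0.003, -0.03], [0.002, -0.003, -0.04], [0.002, -0.003, -0.048], [0.002, -0.003, -0.054], [0.002, -0.003, -0.058], [0.002, -0.003, -0.058]]' --dr '[[0, 0, 0], [0, 0, 0], [0, 0, 0], [0, 0, 0], [0, 0, 0], [0, 0, 0], [0, 0, 0], [0, 0, 0]]' --jaw '[0.2, 0.2, 0.2, 0.2, 0.2, 0.2, 0.2, 0.2]'

```text
time: 33.47
tool_pos: [0.6361, -0.1522, 0.114]
tool_rot: [-3.141, -0.0, 1.562]
contact_force: [-0.5, -0.4, -2.1]
opening: 0.0256
grip_force: 40.0
```

Call:
apply_moves --delta_pos '[[0, 0, -0.003], [0, 0, -0.006], [0, 0, -0.009], [0, 0, -0.009]]' --dr '[[0, 0, 0], [0, 0, 0], [0, 0, 0], [0, 0, 0]]' --jaw '[0.2, 0.2, 0.2, 0.2]'

```text
time: 33.8
tool_pos: [0.6365, -0.1523, 0.112]
tool_rot: [3.14, 0.0, 1.562]
contact_force: [-2.2, 0.4, 3.7]
opening: 0.0249
grip_force: 40.0
```

Call:
apply_moves --delta_pos '[[0, 0, -0.003], [0, 0, -0.003], [0, 0, -0.003]]' --dr '[[0, 0, 0], [0, 0, 0], [0, 0, 0]]' --jaw '[0.2, 0.2, 0.2]'

```text
time: 34.05
tool_pos: [0.6365, -0.1523, 0.112]
tool_rot: [3.14, 0.001, 1.562]
contact_force: [-4.8, 2.0, 10.1]
opening: 0.0253
grip_force: 40.0
```

Call:
apply_moves --delta_pos '[[0, 0, 0.003], [0, 0, 0.003], [0, 0, 0.003], [0, 0, 0.003], [0, 0, 0.03], [0, 0, 0.1], [0, 0, 0.17], [0, 0, 0.22]]' --dr '[[0, 0, 0], [0, 0, 0], [0, 0, 0], [0, 0, 0], [0, 0, 0], [0, 0, 0], [0, 0, 0], [0, 0, 0]]' --jaw '[0.6, 0.6, 0.6, 0.6, 0.7, 0.7, 0.7, 0.7]'

```text
time: 34.72
tool_pos: [0.637, -0.1525, 0.2009]
tool_rot: [3.139, 0.001, 1.562]
contact_force: [0.4, -0.7, 0.0]
opening: 0.064
grip_force: 0.0
```

Call:
apply_moves --delta_pos '[[-0.06, -0.08, 0], [-0.12, -0.16, 0], [-0.18, -0.24, 0], [-0.24, -0.32, 0], [-0.3, -0.4, 0], [-0.36, -0.46, 0], [-0.42, -0.52, 0], [-0.45, -0.545, 0]]' --dr '[[0, 0, 0], [0, 0, 0], [0, 0, 0], [0, 0, 0], [0, 0, 0], [0, 0, 0], [0, 0, 0], [0, 0, 0]]' --jaw '[0, 0, 0, 0, 0, 0, 0, 0]'

```text
time: 35.38
tool_pos: [0.4537, -0.3733, 0.1985]
tool_rot: [-3.141, 0.002, 1.559]
contact_force: [0.4, 0.2, 0.1]
opening: 0.0156
grip_force: 0.0
```

```bash
python3 - <<'E'
from h import *
print(telemetry.observe()['tool_pos'])
grab('top','top8');grab('side','side8')
T=cv2.imread('pics/top8.png');S=cv2.imread('pics/side8.png')
cv2.imwrite('pics/v7.png',np.hstack([cv2.resize(T[130:330,350:550],(400,400)),cv2.resize(S[120:280,230:450],(550,400))])[:, :800])
E
```

```text
[ 0.45369694 -0.3733191   0.19851588]
```

View pics/v7.png

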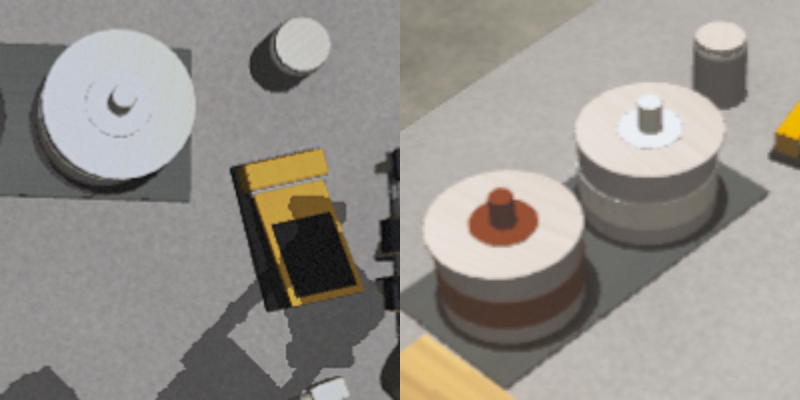

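Both covers sit level. Now the pedal: approach with the fingers shut.

Call:
apply_moves --delta_pos '[[0.005, 0.005, -0.07], [0.005, 0.005, -0.15], [0.005, 0.005, -0.22], [0.005, 0.005, -0.28], [0.005, 0.005, -0.32], [0.005, 0.005, -0.34], [0.005, 0.005, -0.34], [0.005, 0.005, -0.34]]' --dr '[[0, 0, 0], [0, 0, 0], [0, 0, 0], [0, 0, 0], [0, 0, 0], [0, 0, 0], [0, 0, 0], [0, 0, 0]]' --jaw '[0, 0, 0, 0, 0, 0, 0, 0]'

```text
time: 36.15
tool_pos: [0.4591, -0.3681, 0.0624]
tool_rot: [3.141, 0.0, 1.562]
contact_force: [0.2, -0.3, -0.8]
opening: 0.0005
grip_force: 0.0
```

Call:
apply_moves --delta_pos '[[0, 0, -0.01], [0, 0, -0.02], [0, 0, -0.03], [0, 0, -0.04], [0, 0, -0.05], [0, 0, -0.05]]' --dr '[[0, 0, 0], [0, 0, 0], [0, 0, 0], [0, 0, 0], [0, 0, 0], [0, 0, 0]]' --jaw '[0, 0, 0, 0, 0, 0]'

```text
time: 36.65
tool_pos: [0.4581, -0.3688, 0.0416]
tool_rot: [3.142, 0.001, 1.562]
contact_force: [-2.8, -1.8, 6.5]
opening: 0.0005
grip_force: 2.8
```

Call:
apply_moves --delta_pos '[[0, 0, -0.007], [0, 0, -0.014], [0, 0, -0.021], [0, 0, -0.026], [0, 0, -0.026]]' --dr '[[0, 0, 0], [0, 0, 0], [0, 0, 0], [0, 0, 0], [0, 0, 0]]' --jaw '[0, 0, 0, 0, 0]'

```text
time: 37.07
tool_pos: [0.4577, -0.369, 0.0322]
tool_rot: [-3.141, 0.001, 1.562]
contact_force: [-6.7, -1.9, 8.6]
opening: 0.0004
grip_force: 4.3
```

Call:
apply_moves --delta_pos '[[0, 0, -0.003], [0, 0, -0.006], [0, 0, -0.006], [0, 0, -0.006]]' --dr '[[0, 0, 0], [0, 0, 0], [0, 0, 0], [0, 0, 0]]' --jaw '[0, 0, 0, 0]'

```text
time: 37.4
tool_pos: [0.4577, -0.3691, 0.0317]
tool_rot: [-3.142, 0.002, 1.562]
contact_force: [-10.0, 1.8, 23.0]
opening: 0.0004
grip_force: 11.7
```

The force jumped to 23 N with no further travel, so it's at the stop. Hold over 1 s, then release.

Call:
apply_moves --delta_pos '[[0, 0, 0], [0, 0, 0], [0, 0, 0], [0, 0, 0], [0, 0, 0], [0, 0, 0], [0, 0, 0], [0, 0, 0]]' --dr '[[0, 0, 0], [0, 0, 0], [0, 0, 0], [0, 0, 0], [0, 0, 0], [0, 0, 0], [0, 0, 0], [0, 0, 0]]' --jaw '[0, 0, 0, 0, 0, 0, 0, 0]'

```text
time: 38.07
tool_pos: [0.4577, -0.369, 0.0317]
tool_rot: [-3.142, 0.002, 1.562]
contact_force: [-10.4, 2.1, 23.3]
opening: 0.0004
grip_force: 11.6
```

Call:
apply_moves --delta_pos '[[0, 0, 0], [0, 0, 0], [0, 0, 0], [0, 0, 0], [0, 0, 0], [0, 0, 0], [0, 0, 0], [0, 0, 0]]' --dr '[[0, 0, 0], [0, 0, 0], [0, 0, 0], [0, 0, 0], [0, 0, 0], [0, 0, 0], [0, 0, 0], [0, 0, 0]]' --jaw '[0, 0, 0, 0, 0, 0, 0, 0]'

```text
time: 38.73
tool_pos: [0.4577, -0.369, 0.0317]
tool_rot: [-3.142, 0.002, 1.562]
contact_force: [-9.6, 2.0, 24.4]
opening: 0.0007
grip_force: 11.6
```

Call:
apply_moves --delta_pos '[[0, 0, 0.02], [0, 0, 0.04], [0, 0, 0.06], [0, 0, 0.09], [0, 0, 0.15], [0, 0, 0.22], [0, 0, 0.3], [0, 0, 0.38]]' --dr '[[0, 0, 0], [0, 0, 0], [0, 0, 0], [0, 0, 0], [0, 0, 0], [0, 0, 0], [0, 0, 0], [0, 0, 0]]' --jaw '[0, 0, 0, 0, 0, 0, 0, 0]'

```text
time: 39.4
tool_pos: [0.4578, -0.3675, 0.1815]
tool_rot: [-3.14, -0.002, 1.562]
contact_force: [1.2, -0.2, 0.5]
opening: 0.0003
grip_force: 0.0
```

```bash
python3 - <<'E'
from h import *
grab('top','top9');grab('side','side9')
T=cv2.imread('pics/top9.png');S=cv2.imread('pics/side9.png')
cv2.imwrite('pics/v8.png',np.hstack([cv2.resize(T[120:320,150:550],(440,220)),cv2.resize(S[120:300,220:460],(360,270))[:220]]))
E
```

```text
(no output)
```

View pics/v8.png

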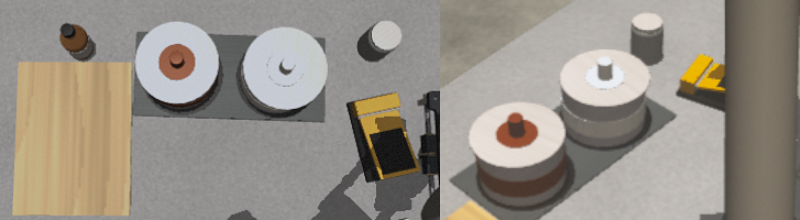

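The board is empty, both covers are level, the pedal is back up and the bystanders are unmoved. Handing in.

```bash
python3 -c "
from cell import job; print(job.hand_in())"
```

```text
the job is handed in; nothing more can be done
None
```

I put the two brown and two white candles in their matching pots and seated both covers level. I then held the pedal at its stop for over a second, let it come back up, and handed the job in at about 39 s; the hand-in returned no verdict.

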